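# Stand the bottle up and hold it in the sprung jig

## Task

The small brown bottle has fallen over: stand it upright on the bench, then push it, standing, straight into the white V of the sprung holding jig until the red pointer lies in the green zone (a steady push of about 8 N). Finish while still holding it there, keeping the push steady so that a colleague can fasten the band round it: do not let go. Never drive the spring to its hard stop, and leave the other things on the bench as they are.

Things in the scene. Friction and masses are not known exactly. Their poses are not given: they have to be found in the camera images.
- brown_bottle: Small brown bottle with white screw cap, 60 to 120 g, lying on its side at the start. Round body 40 mm in diameter up to about 50 mm, narrowing shoulder to 63 mm, cap 23 mm in diameter, 75 mm high in all. Origin: centre of its underside; z axis: from the underside to the cap (so while it lies, the origin is 20 mm above the bench and z is level).
- jig: Fixed holding jig: grey housing, 62 mm high in all, on a dark foot plate (120 x 100 mm). Origin: on the bench under the foot plate's centre. x axis: level, the direction in which the bottle must be pushed. Foot plate and housing begin 60 and 40 mm before the origin (on its -x side). On top a red cross bar moves with the white V along a black scale with a white line (rest) and a green zone.
- saddle_v (a point): Bottom of the groove of the white V (28 mm wide, 8 to 52 mm above the bench, faces at 120 degrees, opening to the jig's -x), 30 mm above the bench. At rest it is 105 mm before the jig's origin; it slides with the V along the jig's x. The axis of the upright bottle, seated in the V, stands 23 mm before it. The bottle stands on bare bench there.
- saddle (a joint): How far the V is pushed in, in m: 0 at rest, hard stop at 0.040. Plain spring of 400 N/m, returns by itself; the green zone is 0.015 to 0.027 (6 to 11 N).
- red_tape: Bystander: red tape roll lying flat, 69 mm across, 13 mm high; origin under its centre.
- green_marker: Bystander: green and white marker lying flat, 134 mm long, 13 mm thick; origin under its centre, long axis y.
- lab_timer: Bystander: the white bench timer on the right of the bench (another stands fixed at the back left), 66 x 66 x 18 mm; origin under its centre.
Not all that is in view belongs to the job. Of the things that look like the jig, the larger one is meant.

How it is judged:
By the outcome, as a careful person would: the job done as asked, in the order asked, and still so for the second after the job is handed in, while the arm keeps its last pose, push and grip.
It also fails if it takes over 58 s, if anything falls off the work surface, if the arm or the gripper's body presses on something with over 40 N, if the wrist force passes 120 N, or if a joint passes its speed limit or range.

## Robot

A 6-joint arm with a two-finger parallel gripper is mounted at the origin on a cart in front of the work surface, level with it; the furniture and walls round the work are solid. World frame = base frame: x ahead of the robot, y to its left, z up, the work surface at z = 0. Lengths are in m, angles in rad, forces in N, time in s.
With the tool pointing down it reaches from about 0.4 to 0.825 m from the base axis. Payload 7 kg.
Tool frame: the origin (TCP) lies between the finger pads; the fingertips stand 25 mm ahead of it and the grasp point (between the pads) lies 6 mm ahead of it (arm.tip_extent is the z of the fingertips in the tool frame, in m); z points along the fingers, x is the direction in which the jaws open and shut, and the axes are right-handed (so a half turn about z gives the same grasp; the last joint's range is limited). The gripper opens to 88 mm and grips with 3 to 60 N. Pads are 19 mm wide; open, the fingers measure 130 mm over their backs; the gripper's body (78 mm by 193 mm) begins 47 mm behind the grasp point.
Start: joints at [-0.91, 0.359, 0.012, 0, -1.224, -0.288], TCP at [0.246, -0.629, 0.252] pointing down, gripper open.
Joint ranges: [-3.07, 3.07], [-1.43, 2.12], [-1.02, 1.25], [-3.03, 1.67], [-3.05, -0], [-3.03, 3.03]. Speed limits (rad/s): [2.39, 2.39, 3.01, 3.14, 3.14, 3.14].

## Interface

Orientations are given as [roll, pitch, yaw] about the fixed x, y, z axes, in that order (R = Rz(yaw) Ry(pitch) Rx(roll)).
In Python, from station import monitor, grab_frame, job_done, arm gives the robot as it stands.
- The arm moves only by the shell command python3 -m jog 'ROWS' [FORCE]. ROWS is JSON, a list that holds one entry, the list of rows, each a list of 7 numbers: the shift along the world's x, y, z in m, then the turn, a rotation vector about the world's x, y, z in rad, then the opening, from 0 (shut) to 1 (fully open). In form: [[[dx, dy, dz, ax, ay, az, claw], ...]]. A call has 1 to 20 rows; each row shifts and turns the commanded pose from where the row before left it; what a row does not reach is not made up. A row lasts 1/8 s, in which the tool goes at most 62.5 mm and 10.7 degrees, less where a joint would pass 70% of its speed; a pose out of reach is approached as far as the arm can. A call is refused whole if a number of a shift passes 0.0625 or a number of a turn 0.188, either way. A call with a gripper value outside its range is refused whole. The fingers move at their own pace and stop on an object; FORCE is the grip in N (left out, the last holds). Time passes only in rows, so rows that do not move let the fingers close. It gives the time, the measured TCP pose, the force and the opening at its end, in the units of the state.
- monitor.get_state(): the state, without advancing time (a new reading comes with each control period).
- grab_frame(name): name is "scene" or "top"; returns a dict with "pixels" (420x560x3 uint8, red, green, blue), "K" (3x3 intrinsics, pixels), "view" (4x4, takes a point from world to camera coordinates). Camera axes: x right, y down, z forward; pixel columns grow to the right and rows downward; lengths in m; the calibration is good to about 2 mm. A picture is of the moment at which its call begins. There is no depth.
- job_done(): hands the job in, once; it reports no verdict.
The state is a dict: "t": time; "q": joint angles; "qd": joint speeds; "joint_efforts": joint torques, N m; "eef_pos": TCP position; "ee_rot": TCP orientation; "force": force on the tool from outside, world axes, zero at the start; "moment": the same for the moment, N m; "width": finger opening in m.
Only numpy, scipy, OpenCV 4.12 (cv2) and the standard library are available. Lean on these libraries where they do the work, as an engineer would, in place of code of your own. Each camera call takes 0.05 s, during which the arm holds its last target.

## Working session

There is one attempt and no reset: what is moved stays moved. The work goes in short steps, Python scripts to look and compute and a shell command to move; the robot and the scene stay as the last step left them, time stands still between calls to the robot, and variables do not carry over. Pictures are saved under pics/ and viewed, and the job is handed in when it is done.

```bash
ls; mkdir -p pics; cat > h.py <<'E'
from station import monitor, grab_frame, job_done, arm
import cv2, numpy as np
def save(name, f, crop=None, s=1):
    im=f["pixels"][:,:,::-1].copy()
    if crop: 
        x0,y0,x1,y1=crop; im=im[y0:y1,x0:x1]
    im=cv2.resize(im,None,fx=s,fy=s,interpolation=cv2.INTER_CUBIC); cv2.imwrite("pics/"+name+".png",im)
def ray(f,u,v,z):
    K=np.array(f["K"]);V=np.array(f["view"]);R=V[:3,:3];c=-R.T@V[:3,3]
    d=R.T@np.linalg.inv(K)@np.array([u,v,1.]); return c+d*(z-c[2])/d[2]
def proj(f,p):
    K=np.array(f["K"]);V=np.array(f["view"]);q=K@(V[:3,:3]@np.array(p)+V[:3,3]);return q[:2]/q[2]
E
python3 - <<'E'
from h import *
for n in("scene","top"):
    f=grab_frame(n); save(n+"0",f); V=np.array(f["view"]);print(n,-V[:3,:3].T@V[:3,3],V[2,:3],f["K"][0][0])
s=monitor.get_state();print(s)
E
```

```text
pics
scene [0.08095142 0.87265661 0.58044078] [ 0.45920913 -0.77400073 -0.43594707] 458.8260646541844
top [ 0.43572785 -0.03417208  1.43499521] [ 1.33681277e-01 -3.79857495e-04 -9.91024304e-01] 489.01522266932767
{'t': 0.1, 'q': array([-9.09874978e-01,  3.59320632e-01,  1.11778487e-02, -3.21493454e-04,
       -1.22407213e+00, -2.88110983e-01]), 'qd': array([ 0.00028589, -0.00250542,  0.00325451,  0.00145186,  0.00012774,
       -0.0014198 ]), 'joint_efforts': array([-2.97423867e-03, -5.84162807e+01,  2.93750632e+01,  7.01554433e+00,
        1.01627066e-02, -7.85682209e-05]), 'eef_pos': array([ 0.24571379, -0.62828026,  0.25072244]), 'ee_rot': array([-3.14147932e+00, -1.44599961e-03,  1.94349715e+00]), 'force': array([-0.17506031,  0.99436778, -0.7462916 ]), 'moment': array([-0.03107942,  0.02138127,  0.05391707]), 'width': 0.08789716941346766}
```

View pics/scene0.png

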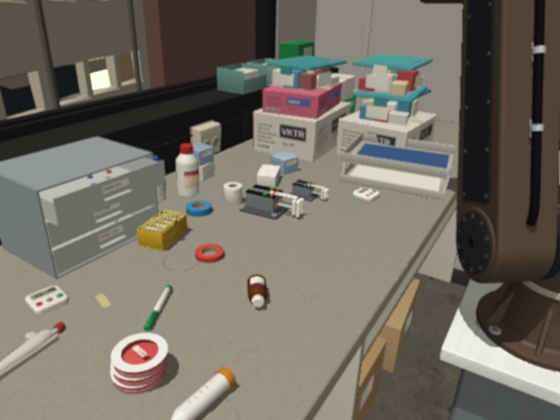

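View pics/top0.png

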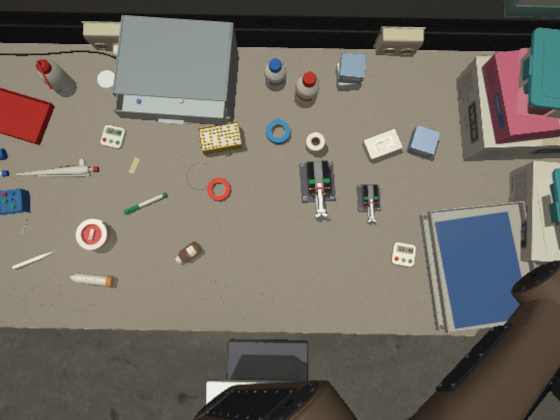

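```bash
python3 - <<'E'
from h import *
f=grab_frame("top"); save("tj",f,(285,140,395,225),7);save("tb",f,(160,225,220,285),10)
f=grab_frame("scene"); save("sj",f,(225,165,345,235),6.5);save("sb",f,(230,260,290,320),10)
E
```

```text
(no output)
```

View pics/tj.png

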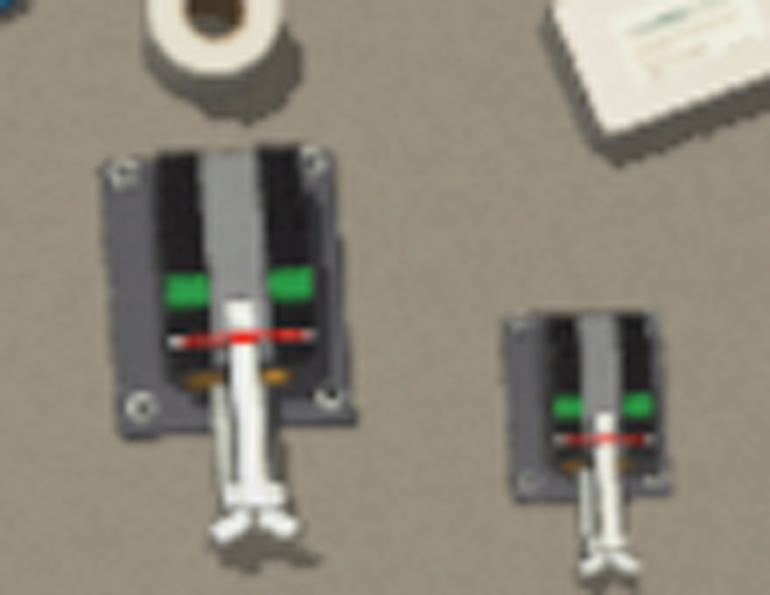

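View pics/tb.png

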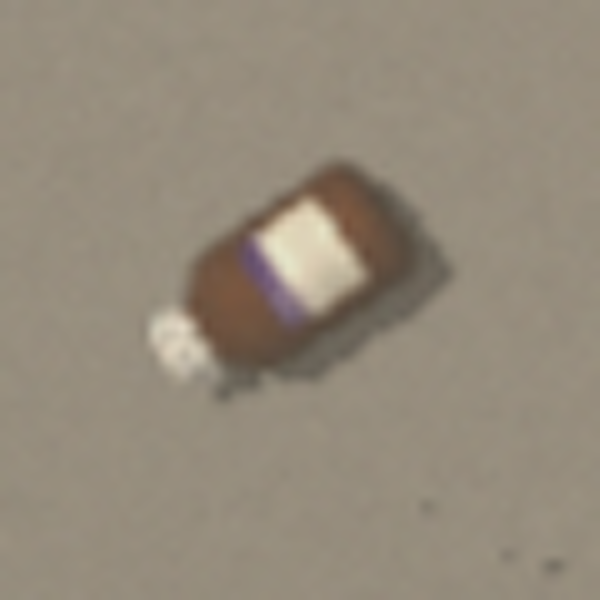

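View pics/sj.png

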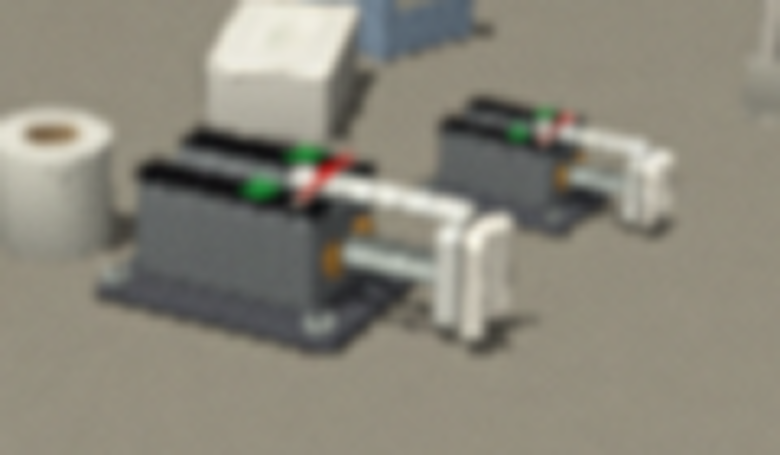

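View pics/sb.png

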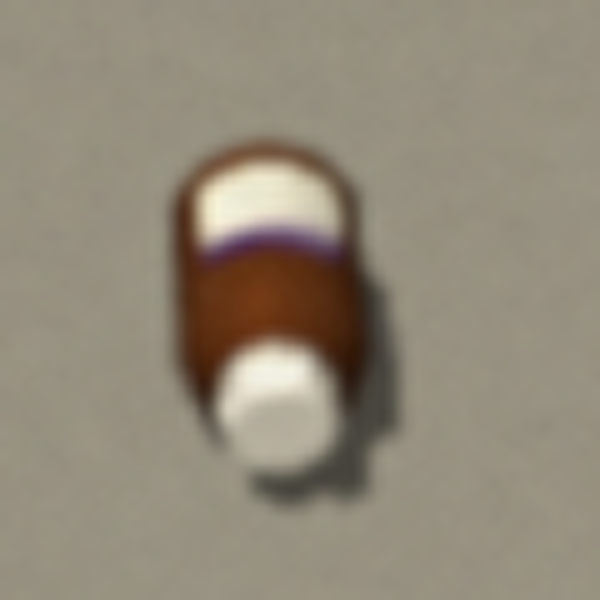

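```bash
python3 - <<'E'
from h import *
f=grab_frame("top")
b=ray(f,197.8,246.2,.02);c=ray(f,176.3,259.8,.02);d=c-b;print("bottle",b,c,np.linalg.norm(d),np.degrees(np.arctan2(d[1],d[0])))
P=lambda x,y,z:ray(f,285+x/7-0.5*(1-1/7),140+y/7-.43,z)
q=[P(*p,.006) for p in[(100,160),(333,148),(355,425),(120,437)]]
for p in q:print(p)
print("centre",np.mean(q,0)); 
for i in range(4):
  e=q[(i+1)%4]-q[i];print(np.linalg.norm(e),np.degrees(np.arctan2(e[1],e[0])))
print("V",P(256,512,.052),P(210,535,.052),P(298,532,.052),"bar",P(172,342,.062),P(315,333,.062))
g=grab_frame("scene")
Q=lambda x,y,z:ray(g,225+x/6.5-.42,165+y/6.5-.42,z)
print("scene foot",Q(95,293,.006),Q(325,348,.006),"V top",Q(465,222,.052))
B=lambda x,y,z:ray(g,230+x/10-.45,260+y/10-.45,z)
print("cap face",B(278,415,.02))
for n,(u,v) in dict(tape=(219,189),marker=(146,203),timer=(404,254),roll=(316,142),jig2=(371,197)).items(): print(n,ray(f,u,v,.01))
E
```

```text
bottle [0.5278742  0.19232682 0.02      ] [0.48755495 0.25267519 0.02      ] 0.07257801272062785 123.74721437433968
[ 0.78487844 -0.09753831  0.006     ]
[ 0.79202767 -0.19710936  0.006     ]
[ 0.67221135 -0.20680464  0.006     ]
[ 0.66520481 -0.10747025  0.006     ]
centre [ 0.72858057 -0.15223064  0.006     ]
0.09982738034646829 -85.8931938518545
0.12020793841004698 -175.37382505842282
0.09958119347841758 94.03466616338679
0.1200850500053767 4.744212442858284
V [ 0.62789063 -0.16094302  0.052     ] [ 0.61807799 -0.14225432  0.052     ] [ 0.61998249 -0.17811528  0.052     ] bar [ 0.69581552 -0.1253426   0.062     ] [ 0.70064679 -0.18363184  0.062     ]
scene foot [ 0.78266754 -0.09350828  0.006     ] [ 0.66993026 -0.10484098  0.006     ] V top [ 0.63632977 -0.16348925  0.052     ]
cap face [0.49089062 0.25074641 0.02      ]
tape [0.69890586 0.13798541 0.01      ]
marker [0.65294891 0.35156869 0.01      ]
timer [ 0.51695204 -0.40671534  0.01      ]
roll [ 0.84761379 -0.14802228  0.01      ]
jig2 [ 0.68336877 -0.31187939  0.01      ]
```

Candidates for the bottle, in top view: brown with white cap at (188,252); white bottles with red or blue caps at (307,87) and (275,72); white roll at (316,142). The lying brown one is meant. For the jig: the larger one at (318,183) and the smaller one at (371,197). The larger foot measures 120 x 100 mm, so that is the right one.

```bash
python3 -m jog '[[[0.026,0.055,-0.003,0,0,0.1116,1],[0.026,0.055,-0.003,0,0,0.1116,1],[0.026,0.055,-0.003,0,0,0.1116,1],[0.026,0.055,-0.003,0,0,0.1116,1],[0.026,0.055,-0.003,0,0,0.1116,1],[0.026,0.055,-0.003,0,0,0.1116,1],[0.026,0.055,-0.003,0,0,0.1116,1],[0.026,0.055,-0.003,0,0,0.1116,1],[0.002,0.0585,-0.003,0,0,0.1116,1],[0.002,0.0585,-0.003,0,0,0.1116,1],[0.002,0.0585,-0.003,0,0,0.1116,1],[0.002,0.0585,-0.003,0,0,0.1116,1],[0.002,0.0585,-0.003,0,0,0.1116,1],[0.002,0.0585,-0.003,0,0,0.1116,1],[0.002,0.0585,-0.003,0,0,0.1116,1],[0.002,0.0585,-0.003,0,0,0.1116,1]]]' 20
python3 -m jog '[[[0,0,0,-0.1306,-0.0871,0,1],[0,0,0,-0.1306,-0.0871,0,1],[0,0,0,-0.1306,-0.0871,0,1],[0,0,0,-0.1306,-0.0871,0,1],[0,0,0,-0.1306,-0.0871,0,1],[0,0,0,0,0,0,1]]]'
python3 - <<'E'
from h import *
from scipy.spatial.transform import Rotation as R
s=monitor.get_state();print(s["t"],s["eef_pos"],s["q"]);print(R.from_euler("xyz",s["ee_rot"]).as_matrix())
save("a1",grab_frame("scene"))
E
```

```text
t: 2.3
eef_pos: [0.4696, 0.2815, 0.2038]
ee_rot: [3.141, 0.001, -2.55]
force: [1.0, -0.5, 0.1]
width: 0.0876
t: 3.05
eef_pos: [0.4691, 0.28, 0.2019]
ee_rot: [-2.353, -0.003, -2.551]
force: [-0.1, -0.8, 0.9]
width: 0.0871
3.05 [0.46908893 0.28002961 0.20188567] [ 1.24047799  0.35334155 -0.60194867  0.63864771 -1.23803595 -1.05974018]
[[-0.83059576 -0.39437897  0.39316144]
 [-0.55686681  0.58419921 -0.59043259]
 [ 0.00316959 -0.70934936 -0.70484994]]
```

```bash
python3 -m jog '[[[0,0,-0.05,0,0,0,1],[0,0,-0.05,0,0,0,1],[0.01,-0.015,-0.018,0,0,0,1],[0.01,-0.015,-0.018,0,0,0,1],[0,0,0,0,0,0,1]]]'
python3 - <<'E'
from h import *
f=grab_frame("scene");save("a2",f,(180,200,340,320),5)
g=grab_frame("top");save("a2t",g,(140,200,260,290),6)
E
```

```text
t: 3.72
eef_pos: [0.4903, 0.2474, 0.0674]
ee_rot: [-2.358, -0.0, -2.557]
force: [0.5, 0.2, 0.4]
width: 0.0876
```

View pics/a2.png

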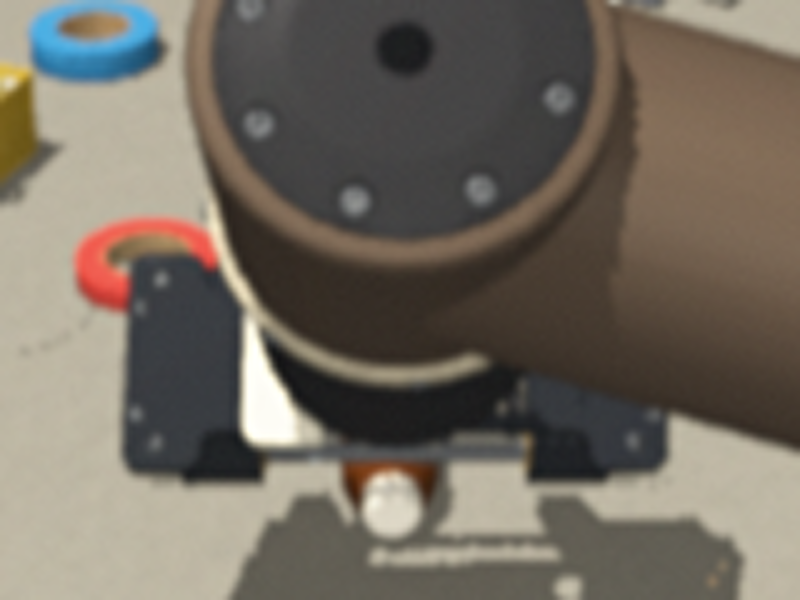

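View pics/a2t.png

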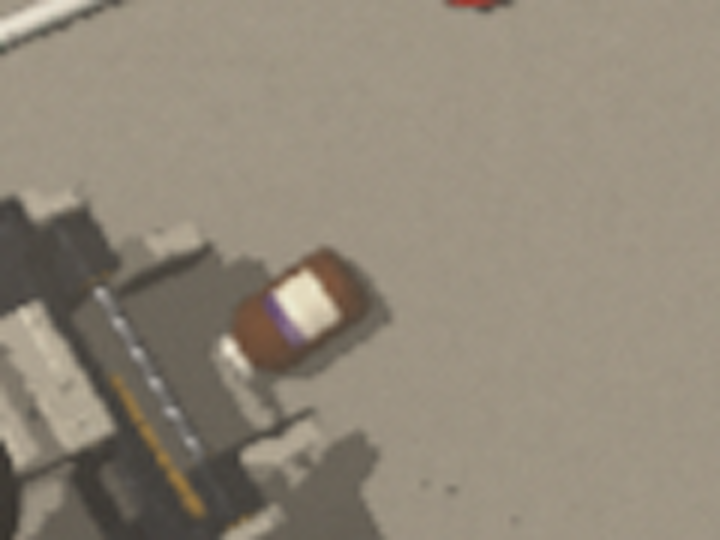

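The bottle, in the crop at about (300,310), lies centred between the open fingers, and the gripper is on the cap side. Going in.

```bash
python3 -m jog '[[[0.0093,-0.0132,-0.019,0,0,0,1],[0.0093,-0.0132,-0.019,0,0,0,1],[0,0,0,0,0,0,1],[0,0,0,0,0,0,0.2],[0,0,0,0,0,0,0.2],[0,0,0,0,0,0,0.2],[0,0,0,0,0,0,0.2],[0,0,0,0,0,0,0.2],[0,0,0,0,0,0,0.2],[0,0,0,0,0,0,0.2]]]' 20
```

```text
t: 5.08
eef_pos: [0.5085, 0.2231, 0.0296]
ee_rot: [-2.357, 0.001, -2.554]
force: [0.3, 1.3, 1.0]
width: 0.0392
```

```bash
python3 -m jog '[[[0,0,0.02,0,0,0,0.2],[0,0,0.04,0,0,0,0.2],[0,0,0.05,0,0,0,0.2],[0,0,0.01,0.1306,0.0871,0,0.2],[0,0,0,0.1306,0.0871,0,0.2],[0,0,0,0.1306,0.0871,0,0.2],[0,0,0,0.1306,0.0871,0,0.2],[0,0,0,0.1306,0.0871,0,0.2],[0,0,0,0.1306,0.0871,0,0.2],[0,0,0,0.1306,0.0871,0,0.2],[0,0,0,0.1306,0.0871,0,0.2],[0,0,0,0.1306,0.0871,0,0.2],[0,0,0,0.1306,0.0871,0,0.2],[0,0,0,0,0,0,0.2]]]'
python3 - <<'E'
from h import *
from scipy.spatial.transform import Rotation as R
s=monitor.get_state();print(s["t"],s["eef_pos"],s["q"]);print(R.from_euler("xyz",s["ee_rot"]).as_matrix())
f=grab_frame("scene");save("a3",f,(160,120,360,320),3)
E
```

```text
t: 6.82
eef_pos: [0.5089, 0.2206, 0.1467]
ee_rot: [2.354, -0.006, -2.559]
force: [0.1, -0.4, -1.2]
width: 0.0397
6.825 [0.50889798 0.22063457 0.14667553] [ 2.40473894e-01  4.93222828e-01 -2.46087711e-04 -7.35952608e-01
 -1.44925380e+00  5.76538351e-01]
[[-0.83483341 -0.38501839 -0.39346412]
 [-0.55047464  0.5910597   0.58959826]
 [ 0.00555461  0.70880834 -0.70537925]]
```

View pics/a3.png

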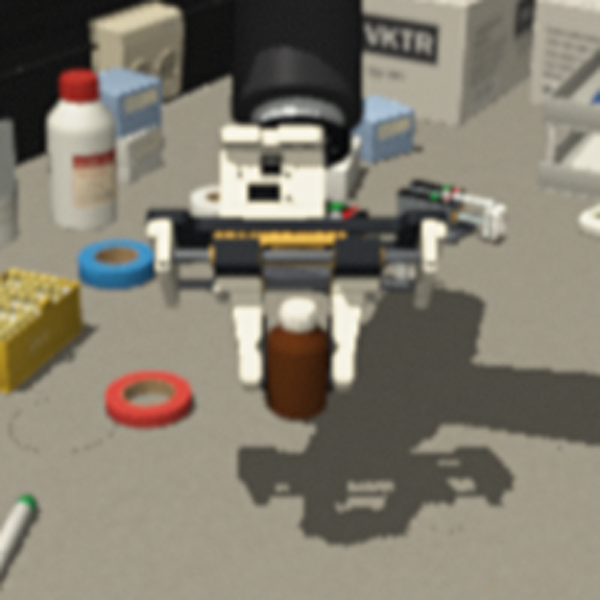

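The bottle is upright in the grip, cap up, in the crop at (298,360). Next: yaw it and carry it to the front of the jig.

```bash
python3 -m jog '[[[0.0032,-0.0298,-0.003,0,0,-0.16,0.2],[0.0032,-0.0298,-0.003,0,0,-0.16,0.2],[0.0032,-0.0298,-0.003,0,0,-0.16,0.2],[0.0032,-0.0298,-0.003,0,0,-0.16,0.2],[0.0032,-0.0298,-0.003,0,0,-0.16,0.2],[0.0032,-0.0298,-0.003,0,0,-0.16,0.2],[0.0032,-0.0298,-0.003,0,0,-0.16,0.2],[0.0032,-0.0298,-0.003,0,0,-0.16,0.2],[0.0032,-0.0298,-0.003,0,0,-0.16,0.2],[0.0032,-0.0298,-0.003,0,0,-0.16,0.2],[0.0032,-0.0298,-0.003,0,0,-0.16,0.2],[0.0032,-0.0298,-0.003,0,0,-0.16,0.2],[0.0032,-0.0298,-0.003,0,0,-0.16,0.2],[0,0,0,0,0,0,0.2],[0,0,0,0,0,0,0.2]]]'
python3 - <<'E'
from h import *
from scipy.spatial.transform import Rotation as R
s=monitor.get_state();print(s["t"],s["eef_pos"],s["q"],s["force"]);print(R.from_euler("xyz",s["ee_rot"]).as_matrix())
f=grab_frame("scene");save("a4",f,(200,100,400,300),3)
f=grab_frame("top");save("a4t",f,(240,130,380,270),4)
E
```

```text
t: 8.75
eef_pos: [0.5502, -0.1628, 0.1114]
ee_rot: [2.356, 0.0, 1.655]
force: [0.8, 0.2, -1.5]
width: 0.0393
8.75 [ 0.55018961 -0.16280382  0.11135704] [-0.32112031  0.16675251 -0.52858887 -1.14538983 -0.3107496  -0.14963215] [ 0.77594335  0.21579337 -1.47736963]
[[-8.38489287e-02  7.04345523e-01  7.04887751e-01]
 [ 9.96478411e-01  5.95260925e-02  5.90543821e-02]
 [-3.64523778e-04  7.07357073e-01 -7.06856307e-01]]
```

View pics/a4.png

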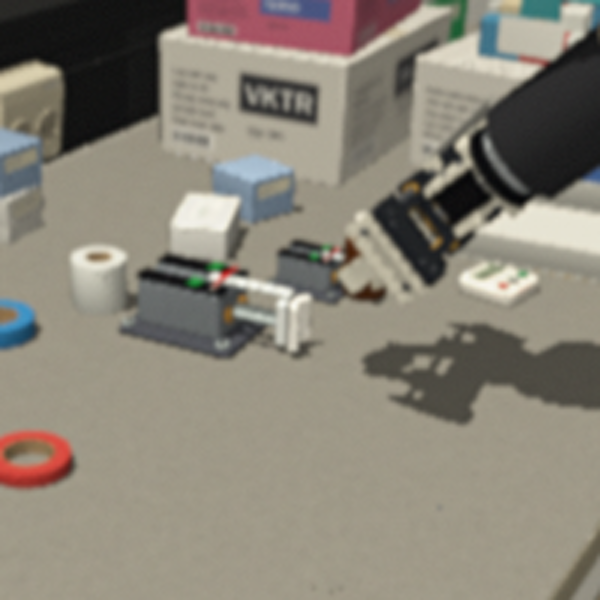

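View pics/a4t.png

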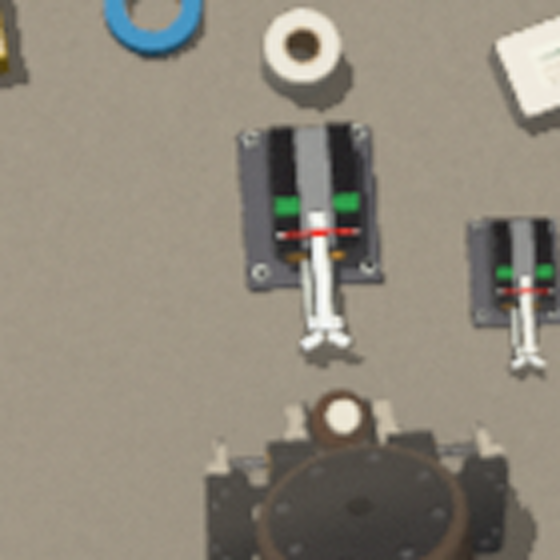

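```bash
python3 -m jog '[[[0,-0.0015,-0.03,0,0,0,0.2],[0,-0.0015,-0.028,0,0,0,0.2],[0,0,0,0,0,0,0.2],[0,0,0,0,0,0,0.2]]]'
python3 - <<'E'
from h import *
s=monitor.get_state();print(s["t"],s["eef_pos"],s["q"],s["force"])
f=grab_frame("scene");save("a5",f,(260,160,380,260),6)
f=grab_frame("top");save("a5t",f,(280,190,360,260),7)
E
```

```text
t: 9.35
eef_pos: [0.5501, -0.1679, 0.0531]
ee_rot: [2.357, -0.001, 1.649]
force: [0.6, -0.3, -0.9]
width: 0.0393
9.35 [ 0.55006397 -0.16791534  0.05308174] [-0.49579801  0.30391597 -0.52183869 -1.45781749 -0.39692725  0.30621065] [ 0.5939655  -0.31705303 -0.88207483]
```

View pics/a5.png

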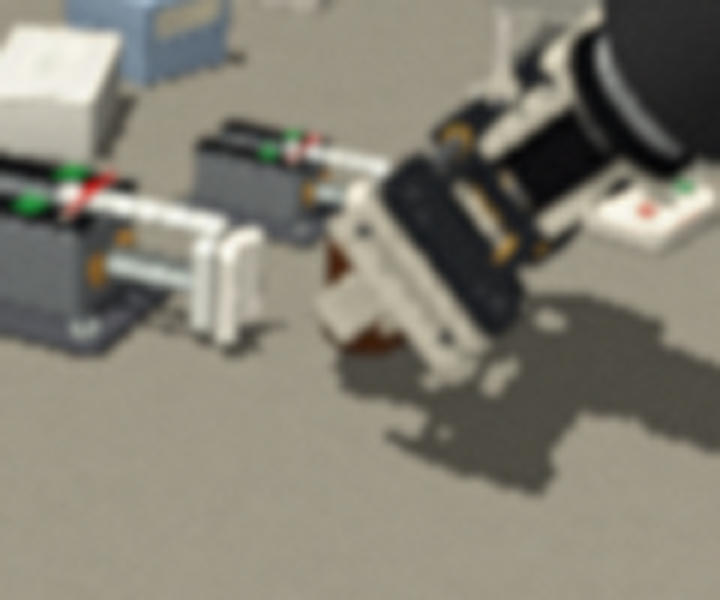

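```bash
python3 -m jog '[[[0,0.001,-0.009,0,0,0,0.2],[0,0,0,0,0,0,0.2],[0,0,-0.001,0,0,0,0.2],[0,0,0,0,0,0,0.2]]]'
python3 -m jog '[[[0,0,-0.0015,0,0,0,0.2],[0,0,0,0,0,0,0.2]]]'
python3 -m jog '[[[0,0,-0.0015,0,0,0,0.2],[0,0,0,0,0,0,0.2]]]'
```

```text
t: 9.95
eef_pos: [0.5503, -0.1663, 0.0432]
ee_rot: [2.356, 0.0, 1.65]
force: [1.2, 1.0, -1.3]
width: 0.0393
t: 10.2
eef_pos: [0.55, -0.1664, 0.041]
ee_rot: [2.357, -0.001, 1.649]
force: [-0.2, -0.3, -0.7]
width: 0.0394
t: 10.45
eef_pos: [0.5499, -0.1665, 0.0393]
ee_rot: [2.357, -0.001, 1.649]
force: [0.3, 0.1, -1.1]
width: 0.0391
```

```bash
python3 -m jog '[[[0,0,-0.001,0,0,0,0.2],[0,0,0,0,0,0,0.2]]]'
python3 -m jog '[[[0,0,-0.001,0,0,0,0.2],[0,0,0,0,0,0,0.2]]]'
python3 - <<'E'
from h import *
f=grab_frame("scene");save("a6",f,(290,190,350,235),10)
E
```

```text
t: 10.7
eef_pos: [0.55, -0.1665, 0.0385]
ee_rot: [2.357, -0.001, 1.649]
force: [-0.0, -0.1, -1.6]
width: 0.0398
t: 10.95
eef_pos: [0.5501, -0.1665, 0.0376]
ee_rot: [2.357, -0.0, 1.649]
force: [0.3, -0.1, 0.1]
width: 0.0392
```

View pics/a6.png

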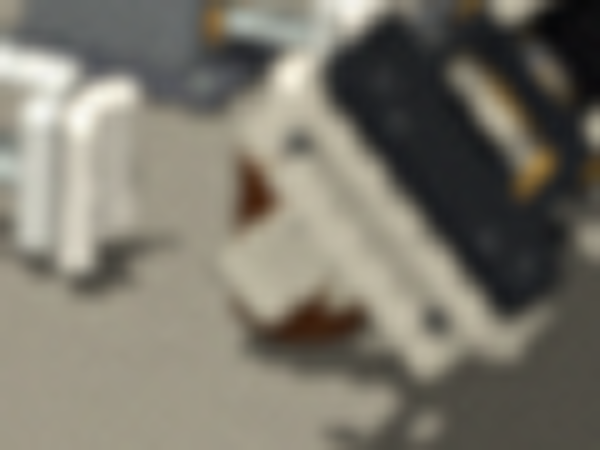

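```bash
python3 -m jog '[[[0,0,-0.001,0,0,0,0.2],[0,0,0,0,0,0,0.2]]]'
python3 -m jog '[[[0,0,-0.001,0,0,0,0.2],[0,0,0,0,0,0,0.2]]]'
python3 -m jog '[[[0,0,-0.001,0,0,0,0.2],[0,0,0,0,0,0,0.2]]]'
```

```text
t: 11.25
eef_pos: [0.5503, -0.1666, 0.0373]
ee_rot: [2.355, 0.0, 1.65]
force: [-3.7, -0.6, 7.4]
width: 0.0391
t: 11.5
eef_pos: [0.5506, -0.1668, 0.0371]
ee_rot: [2.354, 0.001, 1.65]
force: [-7.4, -0.4, 14.6]
width: 0.0395
t: 11.75
eef_pos: [0.5508, -0.1668, 0.0367]
ee_rot: [2.353, 0.001, 1.65]
force: [-11.8, -0.4, 21.0]
width: 0.0392
```

```bash
python3 -m jog '[[[0,0,0.0025,0,0,0,0.2],[0,0,0,0,0,0,0.2],[0,0,0,0,0,0,0.55],[0,0,0,0,0,0,0.8],[0,0,0,0,0,0,1],[0,0,0,0,0,0,1],[0,0,0,0,0,0,1]]]'
python3 -m jog '[[[-0.02,-0.0015,0.02,0,0,0,1],[-0.035,-0.003,0.035,0,0,0,1],[-0.035,-0.003,0.035,0,0,0,1],[0,0,0,0,0,0,1]]]'
python3 - <<'E'
from h import *
s=monitor.get_state();print(s["t"],s["eef_pos"],s["q"])
f=grab_frame("scene");save("a7",f,(260,140,380,240),6)
f=grab_frame("top");save("a7t",f,(290,150,360,240),6.5)
E
```

```text
t: 12.62
eef_pos: [0.55, -0.1664, 0.037]
ee_rot: [2.357, -0.0, 1.649]
force: [-0.5, 0.2, 0.1]
width: 0.0828
t: 13.12
eef_pos: [0.4594, -0.1738, 0.1305]
ee_rot: [2.352, 0.003, 1.651]
force: [0.4, 1.0, -0.6]
width: 0.0877
13.125 [ 0.45939317 -0.17376714  0.13054575] [-0.44169036  0.02119197 -0.64313667 -1.1121402  -0.40319744 -0.10633082]
```

View pics/a7.png

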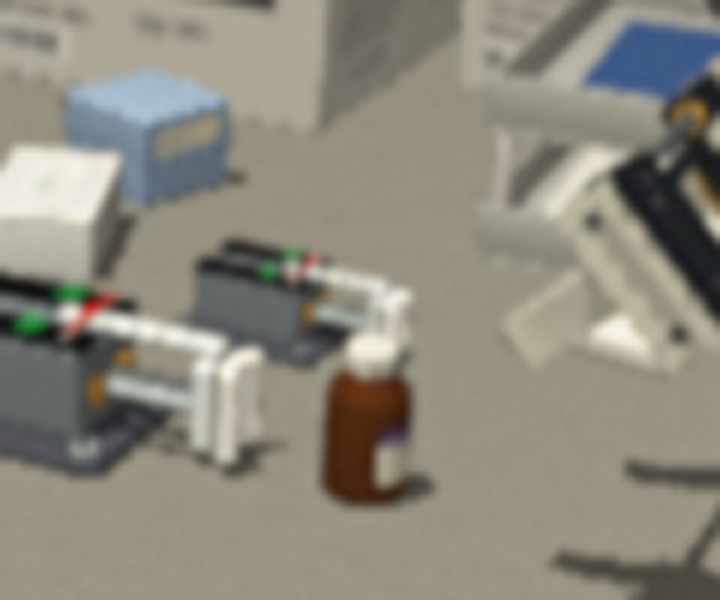

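View pics/a7t.png

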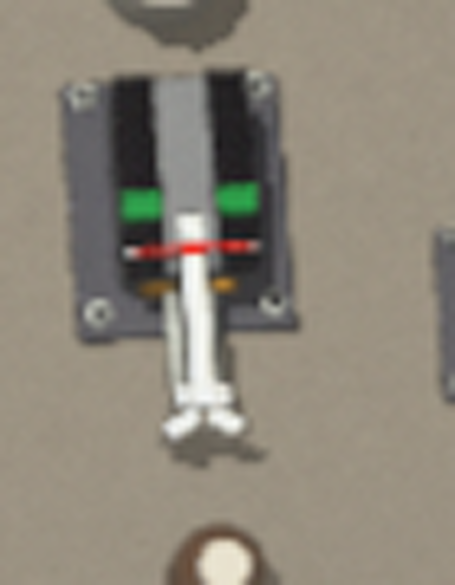

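```bash
python3 - <<'E'
from h import *
f=grab_frame("top")
print(ray(f,324.2,236.1,.075))
g=grab_frame("scene")
print(ray(g,260+368/6-.42,140+488/6-.42,.0), "front-base edge;", ray(g,260+373/6-.42,140+345/6-.42,.075))
E
python3 -m jog '[[[0,0,0.01,-0.0132,0.1564,0,1],[0,0,0.005,-0.0132,0.1564,0,1],[0,0,0.005,-0.0132,0.1564,0,1],[0,0,0.005,-0.0132,0.1564,0,1],[0,0,0,-0.0132,0.1564,0,1],[0,0,0,0,0,0,1]]]'
python3 - <<'E'
from h import *
from scipy.spatial.transform import Rotation as R
s=monitor.get_state();print(s["t"],s["eef_pos"],s["q"]);print(R.from_euler("xyz",s["ee_rot"]).as_matrix())
E
```

```text
[ 0.55899125 -0.16777615  0.075     ]
[ 0.55977843 -0.17325954  0.        ] front-base edge; [ 0.55998345 -0.16758878  0.075     ]
t: 14.08
eef_pos: [0.4209, -0.1806, 0.1112]
ee_rot: [2.874, -0.038, 1.64]
force: [0.3, 0.9, 0.5]
width: 0.0877
14.075 [ 0.42088344 -0.1806212   0.11116188] [-0.02886966  0.04570573 -0.75092879 -0.12623109 -0.5146284  -1.37598701]
[[-0.06907644  0.96283425  0.26111044]
 [ 0.99690215  0.05675347  0.05445308]
 [ 0.03761037  0.26406298 -0.96377186]]
```

```bash
python3 -m jog '[[[0.02,0,0.02,0,0,0,1],[0.02,0,0.02,0,0,0,1],[0,0,0,0,0,0,1]]]'
cat >> h.py <<'E'
from scipy.spatial.transform import Rotation as R
def err(tgt_yaw_deg=94.4):
    s=monitor.get_state();Rc=R.from_euler("xyz",s["ee_rot"]);a=np.radians(tgt_yaw_deg)
    T=R.from_matrix(np.array([[np.cos(a),np.sin(a),0],[np.sin(a),-np.cos(a),0],[0,0,-1.]]))
    print(s["t"],s["eef_pos"],s["q"],"rotvec",(T*Rc.inv()).as_rotvec(),"F",s["force"])
E
python3 -c "from h import *;err()"
```

```text
t: 14.45
eef_pos: [0.4605, -0.181, 0.152]
ee_rot: [2.869, -0.039, 1.638]
force: [-0.3, 0.4, -0.2]
width: 0.0876
14.45 [ 0.46050586 -0.18104325  0.15199806] [-0.02668758  0.04130968 -0.64066193 -0.10699825 -0.62346045 -1.40395713] rotvec [-0.05802499  0.2688878   0.01511161] F [-0.29963463  0.44655754 -0.21590695]
```

```bash
python3 -m jog '[[[0,0,0,-0.0195,0.09,0.005,1],[0,0,0,-0.0195,0.09,0.005,1],[0,0,0,-0.019,0.089,0.005,1],[0.049,0.0065,0,0,0,0,1],[0.049,0.0065,0,0,0,0,1],[0,0,0,0,0,0,1]]]'
python3 -c "from h import *;err();f=grab_frame('scene');save('a8',f,(260,110,380,240),6)"
```

```text
t: 15.2
eef_pos: [0.5584, -0.1674, 0.149]
ee_rot: [-3.137, -0.001, 1.648]
force: [-0.5, 0.6, -0.2]
width: 0.0876
15.2 [ 0.55842072 -0.16744987  0.149036  ] [ 4.33498808e-02  2.97908125e-01 -3.28182142e-01 -1.07141960e-03
 -9.48923921e-01 -1.53609891e+00] rotvec [-0.00068858 -0.00425115 -0.00062681] F [-0.50745598  0.59788378 -0.17083515]
```

View pics/a8.png

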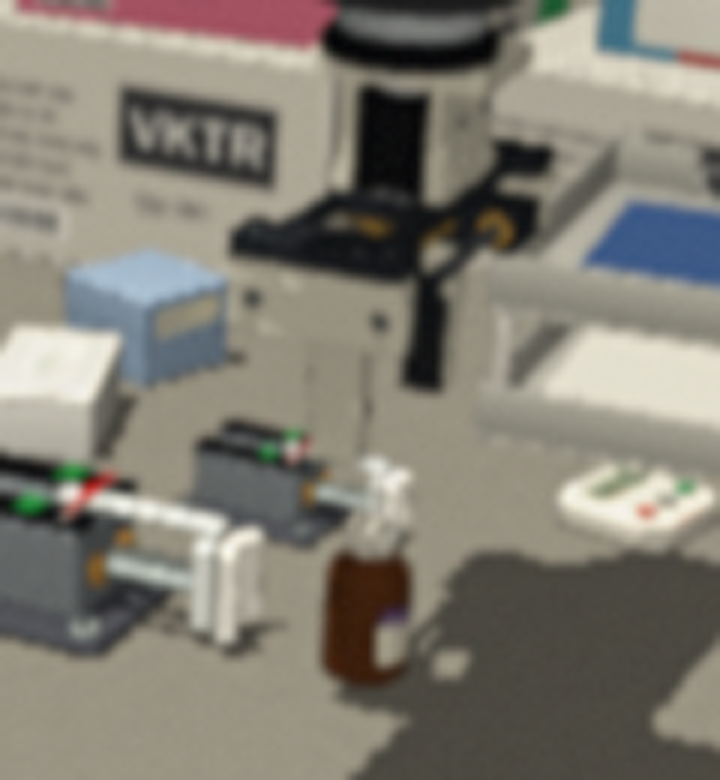

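```bash
python3 -m jog '[[[0.0006,-0.0004,-0.04,0,0,0,1],[0,0,-0.035,0,0,0,1],[0,0,-0.02,0,0,0,1],[0,0,0,0,0,0,1]]]'
python3 -m jog '[[[0,0,-0.01,0,0,0,1],[0,0,0,0,0,0,1]]]'
python3 -m jog '[[[0,0,0,0,0,0,0.2],[0,0,0,0,0,0,0.2],[0,0,0,0,0,0,0.2],[0,0,0,0,0,0,0.2],[0,0,0,0,0,0,0.2],[0,0,0,0,0,0,0.2],[0,0,0,0,0,0,0.2]]]' 25
python3 -c "from h import *;err();f=grab_frame('scene');save('a9',f,(240,140,360,240),6);f=grab_frame('top');save('a9t',f,(280,150,380,250),6)"
```

```text
t: 15.75
eef_pos: [0.5546, -0.1686, 0.0548]
ee_rot: [-3.135, -0.001, 1.647]
force: [-0.1, -0.3, 0.8]
width: 0.0874
t: 16.0
eef_pos: [0.5572, -0.1684, 0.0471]
ee_rot: [-3.14, 0.0, 1.647]
force: [0.3, 0.1, 1.1]
width: 0.088
t: 16.88
eef_pos: [0.5576, -0.1683, 0.0472]
ee_rot: [-3.14, 0.001, 1.648]
force: [0.1, 0.5, 1.3]
width: 0.0393
16.875 [ 0.55764457 -0.16829874  0.04717249] [ 4.28344765e-02  4.18400699e-01 -4.31993231e-01  9.58462927e-04
 -7.21741524e-01 -1.53730590e+00] rotvec [ 0.00068984 -0.00131064 -0.00025031] F [0.05366308 0.50929612 1.31779471]
```

View pics/a9.png

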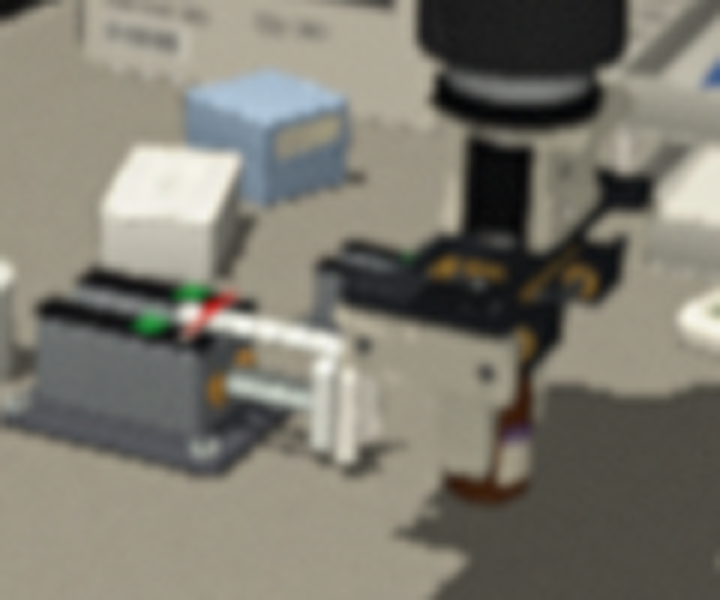

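View pics/a9t.png

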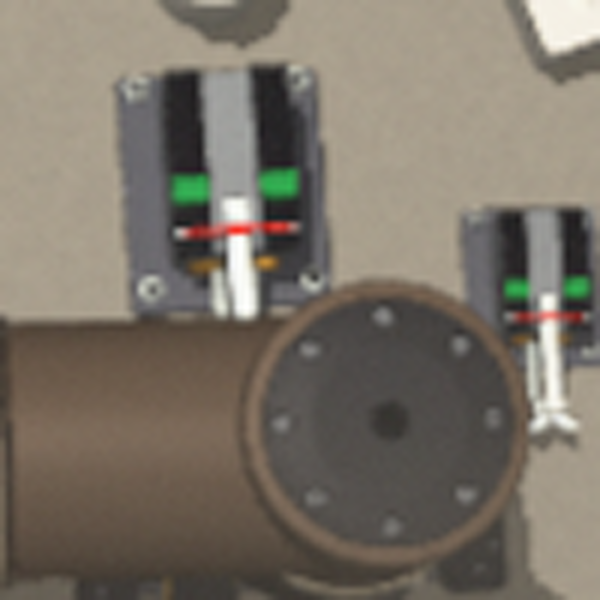

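```bash
python3 -m jog '[[[0.006,0.001,0,0,0,0,0.2],[0.006,0.001,0,0,0,0,0.2],[0.006,0.001,0,0,0,0,0.2],[0.006,0.001,0,0,0,0,0.2],[0.006,0.001,0,0,0,0,0.2],[0.006,0.0008,0,0,0,0,0.2],[0,0,0,0,0,0,0.2],[0,0,0,0,0,0,0.2]]]'
python3 -c "from h import *;err();f=grab_frame('scene');save('b1',f,(240,140,360,240),6)"
```

```text
t: 17.98
eef_pos: [0.5944, -0.1624, 0.0472]
ee_rot: [3.142, 0.001, 1.648]
force: [0.8, 0.6, 1.7]
width: 0.039
17.975 [ 0.59437627 -0.16244945  0.04720478] [ 5.01424951e-02  4.60809349e-01 -3.54687672e-01  9.76833147e-04
 -7.55202254e-01 -1.54448479e+00] rotvec [ 0.00066386  0.0001306  -0.00037077] F [0.8105336  0.59525415 1.65855787]
```

View pics/b1.png

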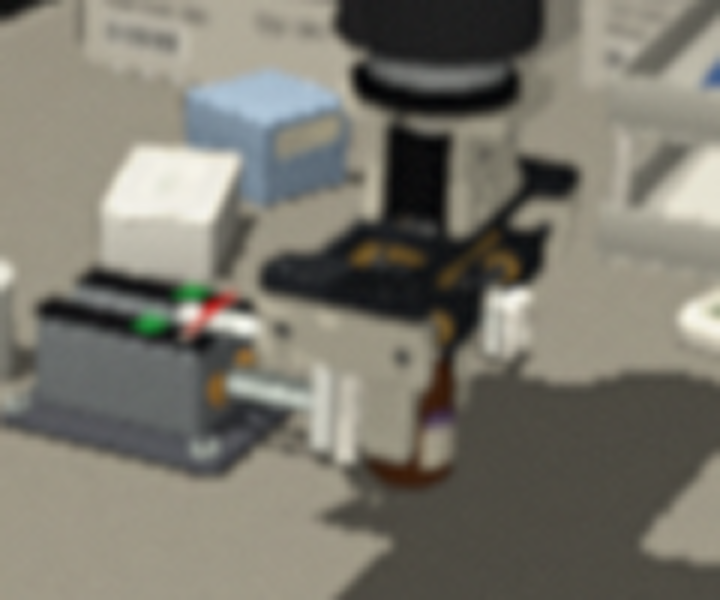

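The V, at crop (335,415), is a few mm ahead of the bottle. The gripper is clear above the jig. Pushing in small steps.

```bash
python3 -m jog '[[[0.003,0.0002,0,0,0,0,0.2],[0,0,0,0,0,0,0.2]]]'
python3 -m jog '[[[0.003,0.0002,0,0,0,0,0.2],[0,0,0,0,0,0,0.2]]]'
python3 -m jog '[[[0.003,0.0002,0,0,0,0,0.2],[0,0,0,0,0,0,0.2]]]'
python3 -m jog '[[[0.003,0.0002,0,0,0,0,0.2],[0,0,0,0,0,0,0.2]]]'
python3 -c "from h import *;err();f=grab_frame('scene');save('b2',f,(240,160,340,230),7)"
```

```text
t: 18.27
eef_pos: [0.5961, -0.1624, 0.0472]
ee_rot: [-3.139, 0.001, 1.648]
force: [-3.3, -0.6, 4.1]
width: 0.0388
t: 18.52
eef_pos: [0.5995, -0.1622, 0.0472]
ee_rot: [-3.14, 0.001, 1.648]
force: [-2.2, -0.0, 4.1]
width: 0.0388
t: 18.77
eef_pos: [0.6018, -0.1621, 0.0472]
ee_rot: [-3.139, 0.001, 1.648]
force: [-4.5, 0.9, 6.2]
width: 0.0395
t: 19.02
eef_pos: [0.6043, -0.1619, 0.0472]
ee_rot: [-3.138, 0.0, 1.647]
force: [-6.4, 0.4, 8.5]
width: 0.039
19.025 [ 0.60425187 -0.16189418  0.04717294] [ 5.01811047e-02  4.74605475e-01 -3.29233829e-01  8.12038956e-04
 -7.70864041e-01 -1.54487122e+00] rotvec [ 0.00076125 -0.00387352  0.00010469] F [-6.40043461  0.42123423  8.49615417]
```

View pics/b2.png

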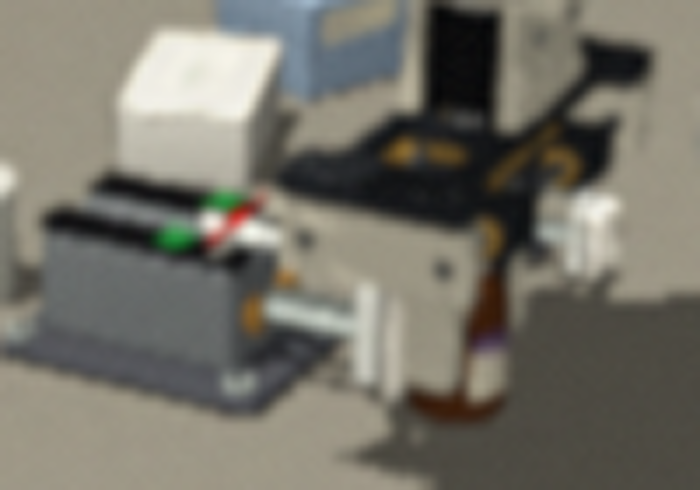

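```bash
python3 -m jog '[[[0,0,0.0008,0,0,0,0.2],[0,0,0,0,0,0,0.2]]]'
python3 -c "from h import *;err()"
python3 -m jog '[[[0.003,0.0002,0,0,0,0,0.2],[0,0,0,0,0,0,0.2]]]'
python3 -m jog '[[[0.003,0.0002,0,0,0,0,0.2],[0,0,0,0,0,0,0.2]]]'
python3 -c "from h import *;err();f=grab_frame('scene');save('b3',f,(240,160,340,230),7);f=grab_frame('top');save('b3t',f,(290,150,350,220),8)"
```

```text
t: 19.32
eef_pos: [0.6051, -0.1616, 0.0473]
ee_rot: [-3.139, 0.0, 1.647]
force: [-2.5, 0.3, -1.4]
width: 0.0391
19.325 [ 0.60508733 -0.16163399  0.04732368] [ 5.03954968e-02  4.74755557e-01 -3.28330535e-01  4.45781057e-04
 -7.70129175e-01 -1.54485340e+00] rotvec [ 0.00043198 -0.00240016  0.0001357 ] F [-2.49008614  0.2744468  -1.38082446]
t: 19.58
eef_pos: [0.6083, -0.1614, 0.0474]
ee_rot: [-3.139, 0.0, 1.648]
force: [-3.8, 0.6, -3.1]
width: 0.0393
t: 19.82
eef_pos: [0.6111, -0.1612, 0.0474]
ee_rot: [-3.139, 0.0, 1.648]
force: [-4.4, 2.0, -3.4]
width: 0.0391
19.825 [ 0.61111766 -0.16122146  0.04742646] [ 5.06007048e-02  4.82095959e-01 -3.14405556e-01  5.04634442e-04
 -7.77034158e-01 -1.54494646e+00] rotvec [ 4.91909235e-04 -2.71788356e-03 -1.63666282e-05] F [-4.39670082  1.98236112 -3.3979101 ]
```

View pics/b3.png

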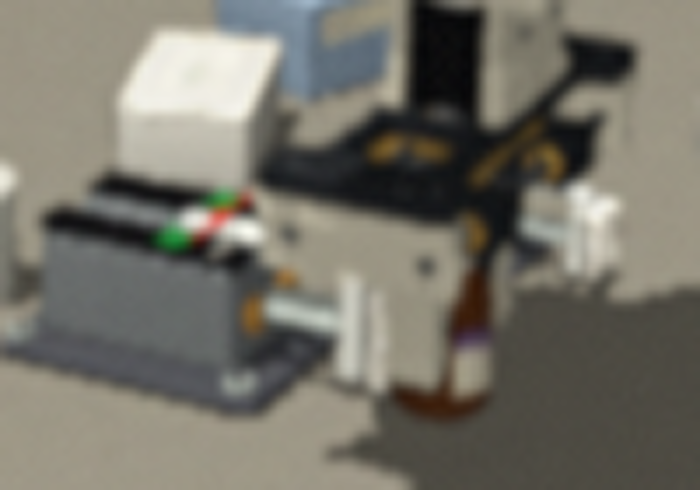

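View pics/b3t.png

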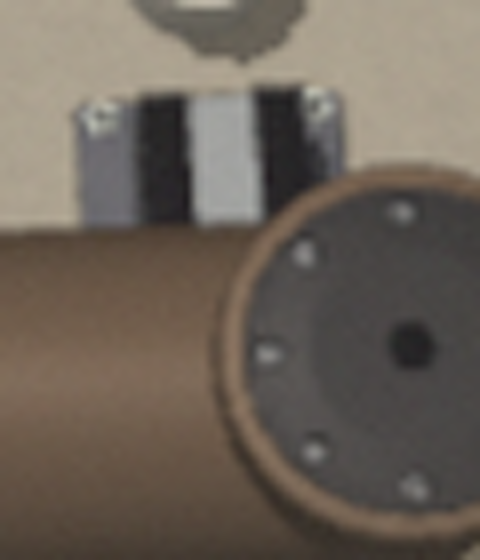

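```bash
python3 -m jog '[[[0.003,0.0002,-0.0003,0,0,0,0.2],[0,0,0,0,0,0,0.2]]]'
python3 -m jog '[[[0.003,0.0002,0,0,0,0,0.2],[0,0,0,0,0,0,0.2]]]'
python3 -m jog '[[[0.002,0.0002,0,0,0,0,0.2],[0,0,0,0,0,0,0.2]]]'
python3 -c "from h import *;err();f=grab_frame('scene');save('b4',f,(245,175,295,215),14)"
```

```text
t: 20.18
eef_pos: [0.6141, -0.161, 0.0474]
ee_rot: [-3.139, 0.0, 1.648]
force: [-5.2, 2.4, -2.4]
width: 0.0391
t: 20.42
eef_pos: [0.6167, -0.1608, 0.0474]
ee_rot: [-3.138, 0.0, 1.648]
force: [-6.7, 3.3, -1.7]
width: 0.0394
t: 20.68
eef_pos: [0.6184, -0.1606, 0.0474]
ee_rot: [-3.138, 0.0, 1.648]
force: [-7.2, 2.6, -0.5]
width: 0.0396
20.675 [ 0.61840806 -0.16062058  0.04742007] [ 5.09398900e-02  4.91353941e-01 -2.97125247e-01  4.01420521e-04
 -7.85935122e-01 -1.54528088e+00] rotvec [ 4.67948500e-04 -3.59877532e-03  5.49430238e-05] F [-7.16530153  2.58938846 -0.53845224]
```

View pics/b4.png

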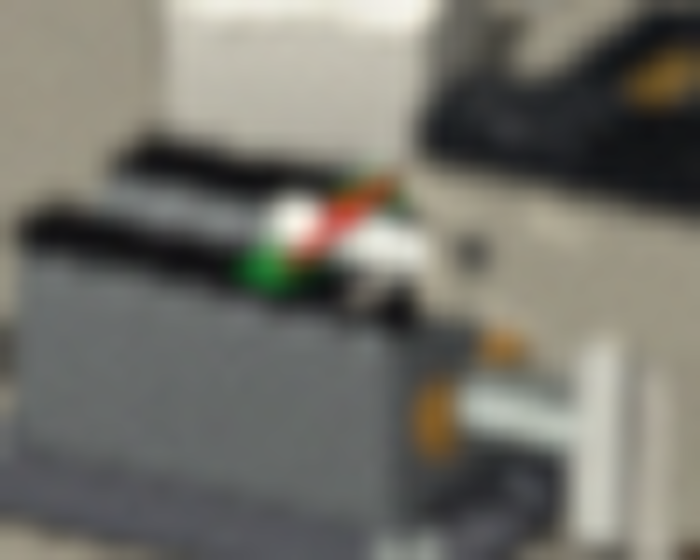

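```bash
python3 - <<'E'
from h import *
f=grab_frame("scene");a=np.radians(4.4);ex=np.array([np.cos(a),np.sin(a),0]);ey=np.array([-np.sin(a),np.cos(a),0]);o=np.array([.7286,-.1522,0])
for n,(x,y) in dict(gl=(238,272),gr=(300,285),barnear=(300,262),barfar=(392,185),white=(362,295),whiteb=(375,285)).items():
    p=ray(f,245+x/14-.46,175+y/14-.46,.062)-o;print(n,p@ex*1e3,p@ey*1e3)
# rest bar from b0 picture sj crop
for n,(x,y) in dict(nearL=(300,200),farR=(348,158)).items():
    p=ray(f,225+x/6.5-.42,165+y/6.5-.42,.062)-o;print("rest",n,p@ex*1e3,p@ey*1e3)
E
```

```text
gl -3.973893596046161 35.61334949866758
gr -17.751759269134535 35.02216694883444
barnear -12.33447998730817 24.95478243948537
barfar -9.96701049062012 -19.589946304740344
white -30.737829471732177 33.1359973076258
whiteb -30.688535342398087 27.475732185369992
rest nearL -30.70976021226627 31.06879567077035
rest farR -27.719201075751457 -20.316074874586082
```

```bash
python3 -m jog '[[[0.0018,0.0005,0,0,0,0,0.2],[0,0,0,0,0,0,0.2],[0,0,0,0,0,0,0.2]]]'
python3 -m jog '[[[0,0,0,0,0,0,0.2],[0,0,0,0,0,0,0.2],[0,0,0,0,0,0,0.2],[0,0,0,0,0,0,0.2],[0,0,0,0,0,0,0.2],[0,0,0,0,0,0,0.2]]]'
python3 -c "from h import *;err();f=grab_frame('scene');save('b5',f,(245,165,325,225),9.5);f=grab_frame('scene');save('b5s',f);save('b5t',grab_frame('top'))"
```

```text
t: 21.15
eef_pos: [0.6199, -0.1604, 0.0474]
ee_rot: [-3.138, 0.0, 1.647]
force: [-8.0, 1.3, -0.8]
width: 0.0392
t: 21.9
eef_pos: [0.6199, -0.1605, 0.0474]
ee_rot: [-3.137, 0.0, 1.647]
force: [-7.6, 1.1, -1.1]
width: 0.0393
21.9 [ 0.61987018 -0.16045253  0.04742148] [ 5.12237970e-02  4.93303759e-01 -2.93610426e-01  7.20555762e-04
 -7.88001219e-01 -1.54599818e+00] rotvec [ 0.0007216  -0.00408729  0.00026331] F [-7.56602697  1.10661946 -1.07859292]
```

View pics/b5.png

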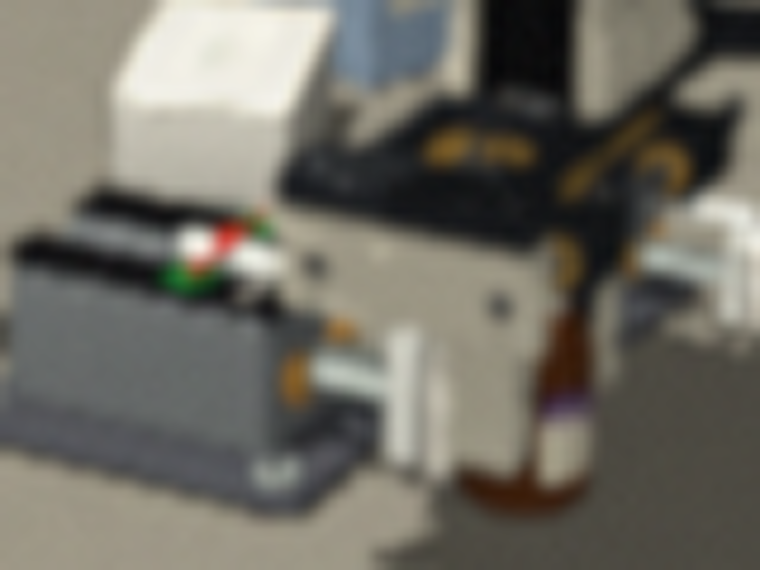

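View pics/b5t.png

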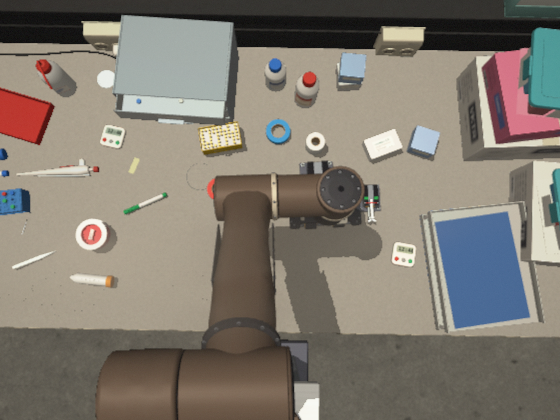

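```bash
python3 -m jog '[[[0,0,-0.0003,0,0,0,0.2],[0,0,0,0,0,0,0.2],[0,0,0,0,0,0,0.2]]]'
python3 -c "from h import *;err();f=grab_frame('scene');save('b6',f,(295,195,325,225),20)"
```

```text
t: 22.42
eef_pos: [0.62, -0.1605, 0.0473]
ee_rot: [-3.138, 0.001, 1.647]
force: [-6.8, 1.8, 0.6]
width: 0.0389
22.425 [ 0.62001652 -0.16047592  0.04733628] [ 5.12280146e-02  4.93443624e-01 -2.93663208e-01  8.54639007e-04
 -7.87482731e-01 -1.54601219e+00] rotvec [ 0.00079935 -0.003757    0.00017813] F [-6.7971617   1.78568787  0.62973107]
```

View pics/b6.png

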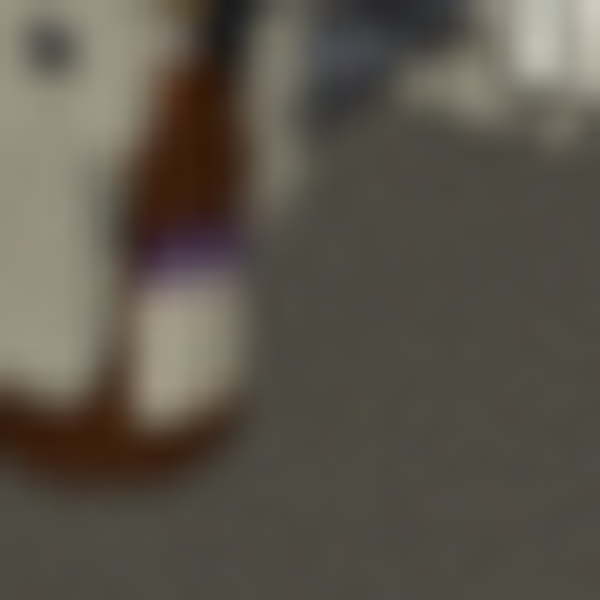

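```bash
python3 -m jog '[[[0.0003,0,-0.0002,0,0,0,0.2],[0,0,0,0,0,0,0.2],[0,0,0,0,0,0,0.2],[0,0,0,0,0,0,0.2]]]'
python3 -m jog '[[[0,0,0,0,0,0,0.2],[0,0,0,0,0,0,0.2]]]'
python3 -m jog '[[[0,0,0,0,0,0,0.2],[0,0,0,0,0,0,0.2]]]'
python3 -c "from h import *;err();f=grab_frame('scene');save('b7',f,(245,175,295,215),14);save('b7s',f)"
```

```text
t: 22.98
eef_pos: [0.6205, -0.1604, 0.0473]
ee_rot: [-3.138, 0.001, 1.648]
force: [-9.0, 1.6, 1.9]
width: 0.0391
t: 23.22
eef_pos: [0.6205, -0.1604, 0.0473]
ee_rot: [-3.138, 0.001, 1.648]
force: [-8.7, 1.4, 2.5]
width: 0.0391
t: 23.48
eef_pos: [0.6205, -0.1604, 0.0473]
ee_rot: [-3.138, 0.001, 1.648]
force: [-8.4, 1.1, 2.1]
width: 0.0392
23.475 [ 0.6204865  -0.16043595  0.04734   ] [ 5.12701350e-02  4.93837916e-01 -2.92929191e-01  8.94291774e-04
 -7.87432859e-01 -1.54597047e+00] rotvec [ 8.07343684e-04 -3.36646703e-03  6.63404806e-05] F [-8.36865416  1.07203828  2.09956437]
```

View pics/b7.png

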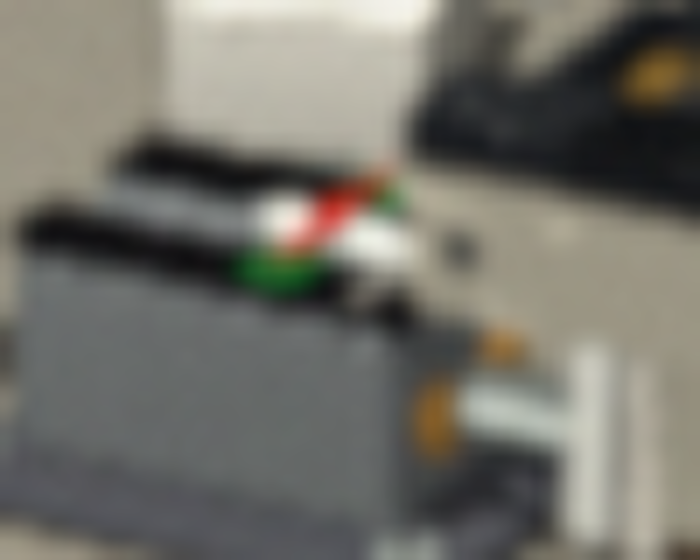

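View pics/b7s.png

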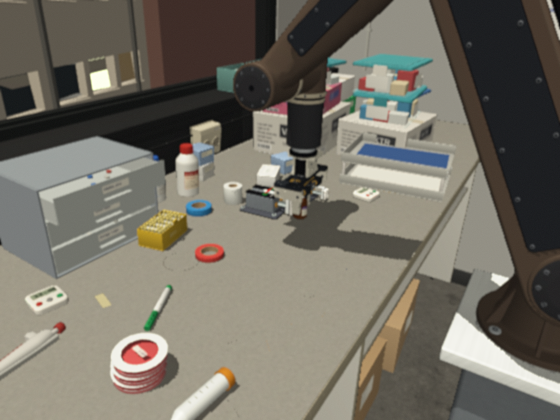

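The pointer lies inside the green, with green visible on both sides of the bar near crop (310,240). The push is steady at about 8.5 N, the bottle stands on the bench, and the other things on the bench look unmoved. Handing in.

```bash
python3 -c "from station import job_done;print(job_done())"
```

```text
the job is handed in; nothing more can be done
None
```

The small brown bottle stands upright in the V of the larger jig with the red pointer in the green zone. The arm still holds it there at a steady push. I picked the bottle up lying, turned it upright and set it on the bench in front of the jig. I let go to check that it stood, then took a fresh grip with the tool pointing down and slid it into the V.

- **Push:** the wrist read 8.4 to 9.0 N along the push at the end, against the 8 N asked, and the tool position did not change over the last half second. About 1 N of side force and 2 N down onto the bench remain.
- **Pointer:** it shows inside the green zone, with the spring at about 20 mm of its 40 mm. That figure is my estimate: about 18 mm measured in the picture plus the last 2 mm of tool travel. The force fits it.
- **Other things:** the marker and timer look unmoved in the final pictures, and so does the tape in the side view. The arm hides part of the tape from above, and I judged all three by eye only.
- **Force while sliding:** the bottle pressed on the bench with about 8 N partway through, so I raised the tool by a fraction of a millimetre and lowered it again at the end.
- **Time:** the clock stood at 23.5 s when I handed it in.

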